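# Lock the cap onto the coffee grinder

### The arm

A 6-joint arm with a two-finger parallel gripper is mounted at the origin on a cart in front of the work surface, level with it; the furniture and walls round the work are solid. World frame = base frame: x ahead of the robot, y to its left, z up, the work surface at z = 0. Lengths are in mm, angles in rad, forces in N, time in s.
With the tool pointing down it reaches from about 275 to 1000 mm from the base axis. Payload 8.4 kg.
Tool frame: the origin (TCP) lies on the mounting face of the last link; the fingertips stand 173 mm ahead of it and the grasp point (between the pads) lies 155 mm ahead of it; z points along the fingers, y is the line along which they close (so a half turn about z gives the same grasp; the last joint's range is limited). The gripper opens to 85 mm and grips with 20 to 120 N. Pads are 22 mm wide; open, the fingers measure 114 mm over their backs; the gripper's body (76 mm by 85 mm) begins 54 mm behind the grasp point. The pads swing forward as they close: fully open they stand 13 mm farther back than shut.
Start: joints at [-1.301, 0.353, 1.633, -0, 1.155, -0.002], TCP at [167.79, -602.06, 404.681] pointing down, gripper open.
Joint ranges: [-2.63, 2.63], [-0.92, 2.1], [0.06, 2.66], [-1.3, 4.44], [0, 2.69], [-3.02, 3.02]. Speed limits (rad/s): [2.22, 2.22, 2.79, 3.14, 3.14, 3.14].

### API

Orientations are given as [roll, pitch, yaw] about the fixed x, y, z axes, in that order (R = Rz(yaw) Ry(pitch) Rx(roll)).
In Python, from rig import r gives the robot as it stands.
- The arm moves only by the tool apply_moves, never from a script. Its argument "deltas" is a list of rows, each an object with "claw": the gripper command: -1 is fully open, 1 is shut, values between are in proportion; "delta_pos": the shift along the tool's x, y, z in cm, a list of three; "yaw": the turn about the tool's z in rad. In form: [{"claw": claw, "delta_pos": [tx, ty, tz], "yaw": yaw}, ...]. A call has 1 to 8 rows; each row shifts and turns the commanded pose from where the row before left it, along the tool's axes as they then stand; what a row does not reach is not made up. A row lasts 1/8 s, in which the tool goes at most 62.5 mm and 10.7 degrees, less where a joint would pass 70% of its speed; a pose out of reach is approached as far as the arm can. A call with a gripper value outside its range is refused whole. The fingers move at their own pace and stop on an object; "grip_force" is the grip in N (left out, the last holds). Time passes only in rows, so rows that do not move let the fingers close. It gives the time, the measured TCP pose, the force, the opening and the grip force at its end, in the units of the state.
- r.sense(): the state, without advancing time (a new reading comes with each control period).
- r.grab_frame(name): name is "scene" or "top" or "wrist"; returns a dict with "img" (480x640x3 uint8, blue, green, red), "z_map" (480x640 float32, mm along the optical axis (not along the pixel's ray), 0 where there is no reading), "fx", "fy", "cx", "cy" (pixels), "eye" and "rotation" of the camera in the world; the wrist camera has in their place "T_tool_cam" (4x4, takes a point from camera to tool coordinates, whose origin is the TCP and whose axes are the flange's). Camera axes: x right, y up, looking along -z (the intrinsics and any distortion apply to the point x, -y, -z); pixel columns grow to the right and rows downward; lengths in mm; the calibration is good to about 2 mm. A picture is of the moment at which its call begins: read the wrist's pose just before it.
- r.sign_off(): hands the job in; it is judged then, once.
The state is a dict: "clock": time; "qpos": joint angles; "qvel": joint speeds; "joint_efforts": joint torques, N m; "eef_pos": TCP position; "tcp_rot": TCP orientation; "contact_force": force on the tool from outside, world axes, zero at the start; "wrist_torque": the same for the moment, N m; "opening": opening from 0.0 (shut) to 1.0 (fully open); "grasp_force": force on a finger pad.
Only numpy, scipy, OpenCV 4.12 (cv2) and the standard library are available. Lean on these libraries where they do the work, as an engineer would, in place of code of your own. Each camera call takes 0.05 s, during which the arm holds its last target. There are 200 camera calls.

### The job

The coffee grinder's cap is lying on its side on the worktop: stand it upright on the worktop, lugs down, and let go of it. Then take it from above, lower it onto the grinder with its two lugs in the two entry slots, press it down against the spring and twist it clockwise (seen from above) until it clicks fully home and stays locked by itself. Leave the salt shaker, egg cup and teaspoon where they stand.

Things in the scene. Friction and masses are not known exactly. Their poses are not given: they have to be found in the camera images.
- cap: Loose grinder cap, 66 mm tall, about 0.13 kg. Origin: centre of its underside (foot); z up through its top, x along its two lugs; half a turn about z makes no difference. Foot: grey round spigot 40 mm across, z 0 to 18 mm. It starts lying on a flat side, axis level 26 mm above the worktop, top towards the robot's left give or take 26 degrees, lugs level. It stands steadily on its foot.
- cap_grip (a point): Centre of the cap's solid black octagonal grip, on the cap's axis 40 mm above its foot; axes as the cap's. The grip is 52 mm across its flats, from 18 to 62 mm above the foot, with flat faces square to x, to y and to the diagonals between. On its top a steel ridge 44 mm long, 7 mm wide, 4 mm high runs along x, in line with the lugs.
- cap_lug (a point): Outer end of the lug on the cap's +x side, 25.5 mm from the axis, 2.5 mm above the foot; axes as the cap's. The two lugs stand opposite each other on +x and -x at the spigot's foot, each 9 mm wide, 0 to 5 mm above the foot.
- grinder: Coffee grinder, fixed to the worktop: round steel housing 98 mm across with a black bayonet collar 76 mm across on top, 105 mm high in all; small black rocker switch on its -x side. Origin: centre of its underside, z up. With the cap locked, the lugs (cap x) lie along the grinder's x axis, either way round.
- grinder_mouth (a point): Centre of the collar's top face, 105 mm above the worktop; z up, x along the two entry slots. They lie opposite each other, open at the top, 12.5 mm wide, from the 43 mm bore outwards beyond the lugs. Under the collar's lip, 8.5 mm thick, the lugs turn 80 degrees clockwise seen from above, to a stop about 4 degrees further; never the other way.
- grinder_notch (a point): Notch in the lip's underside on the grinder's +x side, 23.5 mm from its axis, 5.5 mm below the collar's top, axes as the grinder's; 12.5 mm wide; its twin is opposite. The pressed cap turns only with its foot 13.5 to 17 mm below the collar's top. Let go after the turn, the spring lifts the lugs into the notches, foot then 10.5 mm below the collar's top.
- plate (a joint): Depth in m by which the steel plate in the bore is pressed down: 0 to 0.0125. At 0 it is 4.5 mm below the collar's top. Spring: about 1.4 N to start, then 0.7 N per mm. It carries the cap's foot: a cap set in the slots and let go rests with its foot 4 to 6 mm below the collar's top; turning it needs about 8 to 10 N of push.
- salt_shaker: Bystander: salt shaker, 44 mm across, 90 mm high, standing behind the work on the right. Origin: centre of its underside.
- egg_cup: Bystander: turned wooden egg cup, 45 mm across, 56 mm high, standing behind the work on the left. Origin: centre of its underside.
- teaspoon: Bystander: steel teaspoon, 130 mm long, 26 mm wide, 11 mm high, lying on the worktop in the middle. Origin: its middle, on the worktop; x along its length.
Mind the look-alikes: they are no part of the job. Leave any green, purple or red look-alike of the cap alone.

How it is judged:
By the outcome, as a careful person would: the job done as asked, in the order asked, and still so for the second after the job is handed in, with the robot touching nothing.
It also fails if it takes over 64 s, if anything falls off the work surface, if the arm or the gripper's body presses on something with over 40 N, if the wrist force passes 120 N, or if a joint passes its speed limit or range.

## Working session

There is one attempt and no reset: what is moved stays moved. The work goes in short steps, Python scripts to look and compute and a tool call to move; the robot and the scene stay as the last step left them, time stands still between calls to the robot, and variables do not carry over. Pictures are saved under pics/ and viewed, at most 10 in all, crops included, and the job is handed in when it is done.

Besides the shell and the picture viewer there is one more tool, called after ">>>" as name([rows], argument=value, ...), one row to a line, values as JSON. apply_moves: Moves the arm, as the interface text tells. Its arguments: {"type":"object","properties":{"deltas":{"type":"array"},"grip_force":{"type":"number"}},"required":["deltas"]}

```bash
ls; mkdir -p pics; cat > h.py <<'E'
import numpy as np, cv2
from rig import r
from scipy.spatial.transform import Rotation as R
def tool():
    s=r.sense(); T=np.eye(4); T[:3,:3]=R.from_euler('xyz',s['tcp_rot']).as_matrix(); T[:3,3]=s['eef_pos']; return T
def grab(n):
    T=tool(); f=r.grab_frame(n); 
    C=np.eye(4)
    if n=='wrist': C=T@np.array(f['T_tool_cam'])
    else:
        q=np.array(f['rotation']); C[:3,:3]=q if q.shape==(3,3) else R.from_euler('xyz',q).as_matrix(); C[:3,3]=f['eye']
    f['C']=C; return f
def pts(f):
    v,u=np.mgrid[:480,:640]; z=f['z_map']; 
    P=np.stack([(u-f['cx'])/f['fx']*z,-(v-f['cy'])/f['fy']*z,-z],-1)
    W=P@f['C'][:3,:3].T+f['C'][:3,3]; W[z==0]=np.nan; return W
E
python3 - <<'E'
from h import *
s=r.sense();print(s)
ims=[]
for n in['scene','top']:
    f=grab(n);print({k:v for k,v in f.items() if k not in('img','z_map')})
    cv2.imwrite(f'pics/{n}0.png',f['img']);np.savez(f'{n}0.npz',W=pts(f),img=f['img'])
E
```

```text
pics
{'clock': 0.0, 'qpos': array([-1.30139180e+00,  3.53620754e-01,  1.63420494e+00, -6.92869164e-06,
        1.15517404e+00, -2.41407102e-03]), 'qvel': array([-0.00021053,  0.00046809, -0.00019999,  0.00223128,  0.00144206,
       -0.00073987]), 'joint_efforts': array([-2.69734970e-03, -6.05251122e+01, -3.42072237e+01, -2.91059350e-04,
        9.01151594e-03, -1.77568776e-06]), 'eef_pos': array([ 167.72260069, -601.80100834,  403.94831887]), 'tcp_rot': array([-3.14018556e+00,  2.93807107e-06,  2.71821401e-01]), 'contact_force': array([-0.56808402,  0.78591922, -0.88706185]), 'wrist_torque': array([ 0.00893371, -0.01752279,  0.04789135]), 'grasp_force': 0.0, 'opening': 0.9991341336328594}
{'fx': 583.8825367559625, 'fy': 583.8825367559625, 'cx': 329.1412244439427, 'cy': 235.5647523439136, 'eye': array([-172.50892906,  511.08812978, 1056.0288201 ]), 'rotation': array([ 0.73096525,  0.01325787, -2.18589487]), 'C': array([[-5.76988292e-01,  6.02963189e-01, -5.50926405e-01,
        -1.72508929e+02],
       [-8.16644812e-01, -4.36851444e-01,  3.77163182e-01,
         5.11088130e+02],
       [-1.32574805e-02,  6.67529931e-01,  7.44464929e-01,
         1.05602882e+03],
       [ 0.00000000e+00,  0.00000000e+00,  0.00000000e+00,
         1.00000000e+00]])}
{'fx': 564.3837729598367, 'fy': 564.3837729598367, 'cx': 316.15477484410656, 'cy': 246.5307737245168, 'eye': array([ 462.58998169,   48.67064402, 1129.42706072]), 'rotation': array([ 0.06041473, -0.02265656, -1.59078801]), 'C': array([[-1.99852202e-02,  9.98003466e-01, -5.99138744e-02,
         4.62589982e+02],
       [-9.99543575e-01, -1.85863130e-02,  2.38157471e-02,
         4.86706440e+01],
       [ 2.26546201e-02,  6.03624912e-02,  9.97919404e-01,
         1.12942706e+03],
       [ 0.00000000e+00,  0.00000000e+00,  0.00000000e+00,
         1.00000000e+00]])}
```

View pics/top0.png

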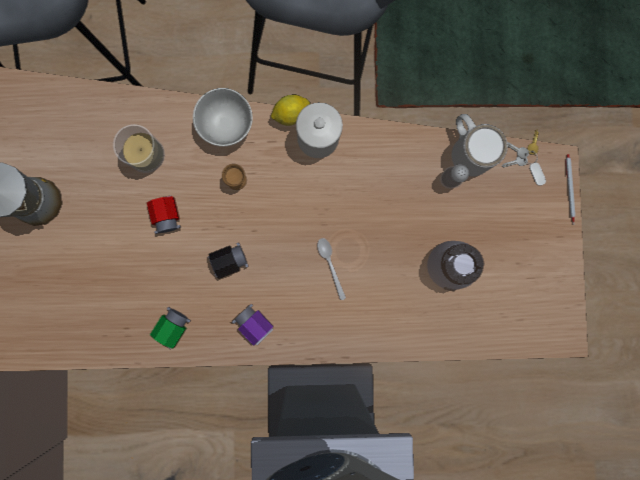

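View pics/scene0.png

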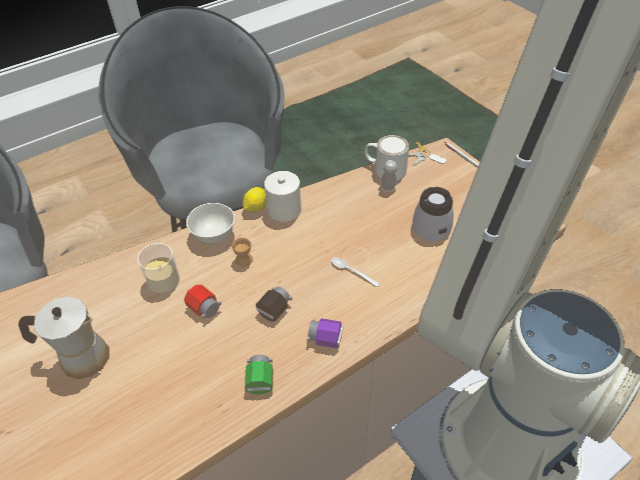

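Candidates in the top view: black (227,262), red (163,214), green (170,328), purple (253,325). The black one matches: black octagonal grip, grey spigot, top towards the robot's left. The grinder is at (462,265). I'll confirm with a crop and measure.

```bash
python3 - <<'E'
from h import *
t=np.load('top0.npz');s=np.load('scene0.npz')
a=cv2.resize(t['img'][225:300,190:290],(400,300),interpolation=cv2.INTER_CUBIC)
b=cv2.resize(s['img'][270:345,225:325],(400,300),interpolation=cv2.INTER_CUBIC)
c=cv2.resize(t['img'][225:300,410:510],(400,300),interpolation=cv2.INTER_CUBIC)
d=cv2.resize(s['img'][175:250,390:490],(400,300),interpolation=cv2.INTER_CUBIC)
cv2.imwrite('pics/crop0.png',np.vstack([np.hstack([a,b]),np.hstack([c,d])]))
for nm,D in(('top',t),('scene',s)):
    W=D['W']
    print(nm,'table z near cap',np.nanmedian(W[270:300,300:330,2] if nm=='top' else W[300:320,350:380,2]))
    q=np.nanmax; 
    for o,(x0,x1,y0,y1),zz in (('cap',(300,560,120,290),(15,70)),('grinder',(300,560,-320,-130),(95,125)),('housing',(300,560,-320,-130),(50,125))):
        m=(W[...,0]>x0)&(W[...,0]<x1)&(W[...,1]>y0)&(W[...,1]<y1)&(W[...,2]>zz[0])&(W[...,2]<zz[1])
        lab,L,st,ce=cv2.connectedComponentsWithStats(m.astype(np.uint8))
        for k in range(1,lab):
            if st[k,4]<80: continue
            P=W[L==k]; rr=cv2.minAreaRect(P[:,:2].astype(np.float32))
            print(nm,o,st[k],'zmax',np.percentile(P[:,2],[50,98]).round(1),'mean',P[:,:2].mean(0).round(1),'rect',np.round(rr[0],1),np.round(rr[1],1),round(rr[2],1))
E
```

```text
top table z near cap -0.4305140262547411
top cap [208 243  41  36 892] zmax [45.3 54. ] mean [504.3 193.5] rect [505. 195.] [52.3 66.3] 21.0
top cap [233 304  35  41 835] zmax [45.7 54.3] mean [380.6 147.4] rect [379.7 146.6] [65.5 52.3] 43.5
top cap [177 314  14  25 198] zmax [38.  47.3] mean [383.9 283.2] rect [380.4 279.5] [47.3 20.6] 0.4
top grinder [ 443  244   41   41 1150] zmax [102.7 108. ] mean [ 487.3 -244.7] rect [ 487.4 -245.5] [75.1 73.7] 89.0
top housing [ 433  241   51   48 1898] zmax [ 98.8 107.6] mean [ 486.8 -237.2] rect [ 487.3 -240.9] [91.2 81.9] 6.1
scene table z near cap -1.7565029002817028
scene cap [256 286  37  35 751] zmax [41.5 52.8] mean [493.  201.2] rect [501.2 197.5] [54.2 68.5] 20.8
scene cap [308 318  35  30 788] zmax [42.4 53.4] mean [368.1 155.5] rect [375.3 150.3] [66.2 55.1] 41.5
scene cap [261 355  12  18  87] zmax [37.1 45.3] mean [380.8 283.7] rect [378.1 281.5] [17.5 40.7] 87.3
scene grinder [420 187  33  25 550] zmax [100.6 106.4] mean [ 482.9 -242. ] rect [ 484.1 -242.7] [74.4 72.3] 68.6
scene housing [ 415  187   39   41 1246] zmax [ 91.7 105.7] mean [ 473.5 -231.3] rect [ 478.6 -239.3] [86.5 86. ] 3.0
```

View pics/crop0.png

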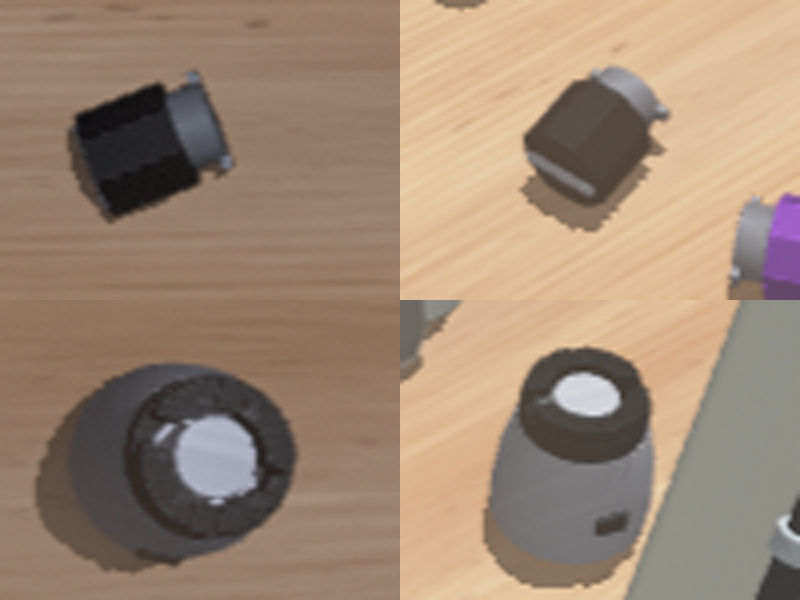

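Confirmed: the black one is the cap, lying with its lugs level and its foot towards −y/+x. It is centred near (503,196), and its top is at about 50 mm, as expected. The grinder is near (487,−245). I'll go over the grinder first for a close look at the slots.

>>> apply_moves([
  {"claw": -1, "delta_pos": [5.0, -3.2, 0], "yaw": 0},
  {"claw": -1, "delta_pos": [5.0, -3.2, 0], "yaw": 0},
  {"claw": -1, "delta_pos": [5.0, -3.2, 0], "yaw": 0},
  {"claw": -1, "delta_pos": [5.0, -3.2, 0], "yaw": 0},
  {"claw": -1, "delta_pos": [5.0, -3.2, 0], "yaw": 0},
  {"claw": -1, "delta_pos": [5.0, -3.2, 0], "yaw": 0},
  {"claw": -1, "delta_pos": [5.0, -3.2, 0], "yaw": 0},
  {"claw": -1, "delta_pos": [5.0, -3.2, 0], "yaw": 0},
], grip_force=20)

```text
clock: 1.1
eef_pos: [485.4, -246.4, 404.6]
tcp_rot: [3.142, 0.0, 0.272]
contact_force: [-0.2, -1.7, -0.6]
opening: 1.005
grasp_force: 0.0
```

>>> apply_moves([
  {"claw": -1, "delta_pos": [0, 0, 0], "yaw": 0},
  {"claw": -1, "delta_pos": [0, 0, 0], "yaw": 0},
])

```text
clock: 1.35
eef_pos: [484.2, -248.0, 404.3]
tcp_rot: [-3.141, 0.001, 0.273]
contact_force: [-0.4, -0.0, -0.3]
opening: 1.0
grasp_force: 0.0
```

```bash
python3 - <<'E'
from h import *
f=grab('wrist');W=pts(f);np.savez('w1.npz',W=W,img=f['img'],C=f['C'],T=tool(),k=[f['fx'],f['fy'],f['cx'],f['cy']])
print(f['T_tool_cam'],tool()[:3,3],{k:f[k] for k in f if k not in('img','z_map')}.keys(),f['fx'],f['cx'],f['cy'])
m=(W[...,2]>95)&(W[...,2]<125);m[:]=m
P=W[m];c=np.nanmedian(P,0);print(m.sum(),c,cv2.minAreaRect(P[:,:2].astype(np.float32)))
cv2.imwrite('pics/w1.png',f['img'])
E
```

```text
[[ 2.58613000e-04  9.52813524e-01  3.03556127e-01  7.70645465e+01]
 [ 9.99999720e-01 -3.31444653e-05 -7.47909240e-04  2.70146411e-01]
 [-7.02556833e-04  3.03556236e-01 -9.52813265e-01  3.19851071e+01]
 [ 0.00000000e+00  0.00000000e+00  0.00000000e+00  1.00000000e+00]] [ 483.80935986 -248.51830191  404.40411666] dict_keys(['fx', 'fy', 'cx', 'cy', 'T_tool_cam', 'C']) 339.9197885708593 320.20282788537986 242.72113304025433
5391 [ 487.65244035 -244.8699312   103.03371749] ((486.40545654296875, -245.3950958251953), (73.36360931396484, 75.45711517333984), 2.035860776901245)
```

View pics/w1.png

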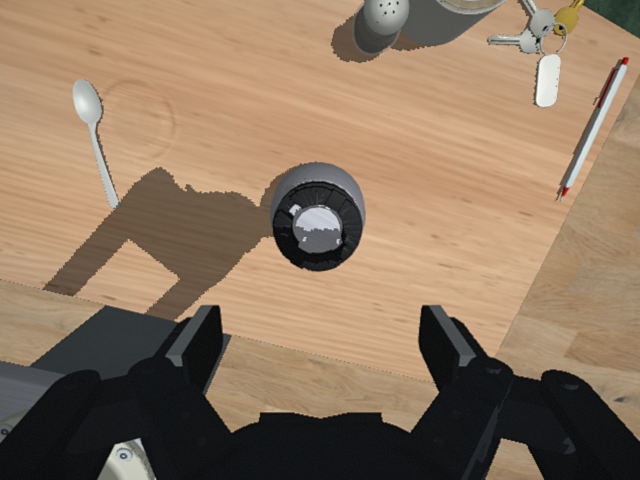

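The grinder collar is at (318,228), with slot-like bright marks near (295,210) and (339,240). I'll rectify the collar plane and analyse it by angle.

```bash
python3 - <<'E'
from h import *
d=np.load('w1.npz');C=d['C'];fx,fy,cx,cy=d['k'];W=d['W']
c=np.array([486.8,-245.2]);n=480;s=6.0 # px/mm, +x up, +y left
v,u=np.mgrid[:n,:n];X=c[0]+(n/2-v)/s;Y=c[1]+(n/2-u)/s
P=np.stack([X,Y,np.full_like(X,104.)],-1)-C[:3,3];p=P@C[:3,:3]
U=(cx+fx*p[...,0]/-p[...,2]).astype(np.float32);V=(cy-fy*p[...,1]/-p[...,2]).astype(np.float32)
a=cv2.remap(d['img'],U,V,cv2.INTER_CUBIC)
z=cv2.remap(W[...,2].astype(np.float32),U,V,cv2.INTER_NEAREST)
zi=cv2.applyColorMap(np.clip((z-85)*10,0,255).astype(np.uint8),cv2.COLORMAP_JET)
a=cv2.convertScaleAbs(a,alpha=1.6,beta=20)
cv2.imwrite('pics/rect1.png',cv2.resize(np.hstack([a,zi]),(800,400)))
E
```

```text
<stdin>:9: RuntimeWarning: invalid value encountered in cast
```

View pics/rect1.png

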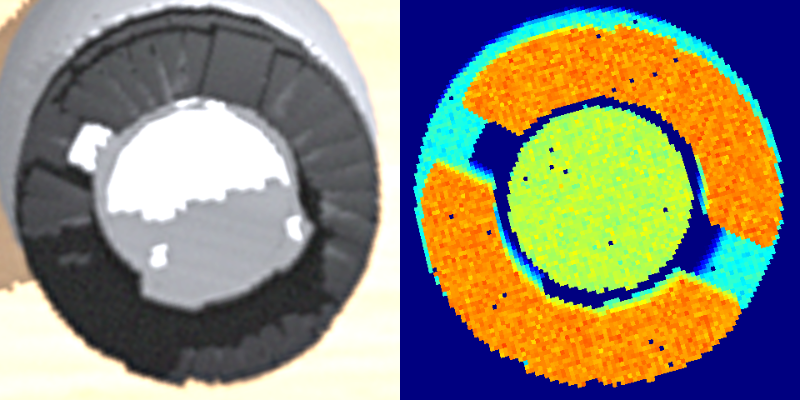

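```bash
python3 - <<'E'
from h import *
W=np.load('w1.npz')['W'].reshape(-1,3)
c=np.array([486.8,-245.2])
for it in range(4):
    q=W[:,:2]-c;rr=np.hypot(*q.T);th=np.degrees(np.arctan2(q[:,1],q[:,0]))%360
    low=(rr>27)&(rr<35)&(W[:,2]<99.5)
    top=(rr<42)&(rr>17)&(W[:,2]>100.5)
    P=W[top][:,:2].astype(np.float32)
    h=cv2.convexHull(P)[:,0]; (cc,R0)=cv2.minEnclosingCircle(P)
    A=np.c_[2*h,np.ones(len(h))];s=np.linalg.lstsq(A,(h**2).sum(1),rcond=None)[0]
    c=s[:2]
print('c',c,cc,R0,'ztop',np.median(W[top][:,2]),'zplate',np.median(W[rr<15][:,2]))
a=th[low];
H,_=np.histogram(a,36,(0,360));print(H)
z=np.exp(2j*np.radians(a));print('slot angle',np.degrees(np.angle(z.mean()))/2)
for lo,hi in((0,180),(180,360)):
    k=a[(a>lo)&(a<hi)];print(np.median(k),np.percentile(k,[3,97]))
E
```

```text
c [ 485.66019437 -245.29657423] (485.702392578125, -245.0154266357422) 41.99751663208008 ztop 311.7789627333986 zplate 312.3815259607364
[ 0  0  0  0  1 27 63 57  1  0  0  0  0  0  0  0  0  2  3  2  0  0  7 72
 73 20  0  0  0  0  0  0  0  2  0  5]
slot angle 63.088008136576256
67.35601612286722 [55.78232206 78.30532134]
241.1748392025642 [225.47629231 331.54967496]
```

```bash
python3 - <<'E'
from h import *
from scipy.optimize import least_squares
W=np.load('w1.npz')['W'].reshape(-1,3);W=W[(W[:,2]<110)&(np.hypot(W[:,0]-487,W[:,1]+245)<45)]
P=W[(W[:,2]>100)]
pl=W[(abs(W[:,2]-98.5)<3)&(np.hypot(W[:,0]-487,W[:,1]+245)<20)];print('plate',np.median(pl,0),'ztop',np.median(P[:,2]))
h=cv2.convexHull(P[:,:2].astype(np.float32))[:,0]
s=least_squares(lambda p:np.hypot(h[:,0]-p[0],h[:,1]-p[1])-p[2],[487,-245,38],loss='soft_l1').x;print('outer',s)
# inner edge
q=P[:,:2]-s[:2];rr=np.hypot(*q.T);th=np.arctan2(q[:,1],q[:,0]);e=[]
for k in range(60):
    m=(np.floor((th+np.pi)/(2*np.pi)*60)==k)
    if m.sum()>5 and rr[m].min()<25: e.append(P[m][rr[m].argmin(),:2])
e=np.array(e);t=least_squares(lambda p:np.hypot(e[:,0]-p[0],e[:,1]-p[1])-p[2],[487,-245,21.5],loss='soft_l1').x;print('inner',t)
c=(s[:2]+t[:2])/2
q=W[:,:2]-c;rr=np.hypot(*q.T);th=np.degrees(np.arctan2(q[:,1],q[:,0]))%360
a=th[(rr>27)&(rr<34)&(W[:,2]<99)]
for lo,hi in((20,110),(200,290)):
    k=a[(a>lo)&(a<hi)];print(k.mean(),np.percentile(k,[3,50,97]))
E
```

```text
plate [ 486.09385874 -245.27718059   99.25899248] ztop 103.65297669295163
outer [ 485.44256529 -245.4534581    35.87171603]
inner [ 485.30995816 -248.01917623    7.78366649]
69.88673289579361 [58.25807432 70.23380906 79.65585775]
241.40673427763377 [230.67073286 241.40551686 252.21101527]
```

The entry slots lie along about 65.6° in world yaw, with the collar centre near (485.5,−245.3). Next is the cap.

>>> apply_moves([
  {"claw": -1, "delta_pos": [1.7, -5.52, 0], "yaw": 0},
  {"claw": -1, "delta_pos": [1.7, -5.52, 0], "yaw": 0},
  {"claw": -1, "delta_pos": [1.7, -5.52, 0], "yaw": 0},
  {"claw": -1, "delta_pos": [1.7, -5.52, 0], "yaw": 0},
  {"claw": -1, "delta_pos": [1.7, -5.52, 0], "yaw": 0},
  {"claw": -1, "delta_pos": [1.7, -5.52, 0], "yaw": 0},
  {"claw": -1, "delta_pos": [1.7, -5.52, 0], "yaw": 0},
  {"claw": -1, "delta_pos": [1.7, -5.52, 0], "yaw": 0},
])

```text
clock: 2.4
eef_pos: [497.0, 214.0, 404.8]
tcp_rot: [3.141, -0.0, 0.269]
contact_force: [-0.2, 0.4, 0.7]
opening: 0.998
grasp_force: 0.0
```

>>> apply_moves([
  {"claw": -1, "delta_pos": [0, 0, 0], "yaw": -0.185},
  {"claw": -1, "delta_pos": [0, 0, 0], "yaw": -0.185},
  {"claw": -1, "delta_pos": [0, 0, 0], "yaw": -0.185},
  {"claw": -1, "delta_pos": [0, 0, 0], "yaw": -0.185},
  {"claw": -1, "delta_pos": [0, 0, 0], "yaw": -0.185},
  {"claw": -1, "delta_pos": [0, 0, 0], "yaw": -0.185},
  {"claw": -1, "delta_pos": [0, 0, 0], "yaw": -0.185},
  {"claw": -1, "delta_pos": [0, 0, 0], "yaw": -0.185},
])

```text
clock: 3.4
eef_pos: [497.2, 212.0, 404.6]
tcp_rot: [-3.141, 0.0, 1.755]
contact_force: [-0.4, -0.8, -0.3]
opening: 1.003
grasp_force: 0.0
```

>>> apply_moves([
  {"claw": -1, "delta_pos": [0, 0, 0], "yaw": -0.185},
  {"claw": -1, "delta_pos": [0, 0, 0], "yaw": 0},
  {"claw": -1, "delta_pos": [0, 0, 0], "yaw": 0},
])

```text
clock: 3.78
eef_pos: [497.1, 213.0, 404.7]
tcp_rot: [-3.142, 0.0, 1.931]
contact_force: [0.7, 0.7, -0.3]
opening: 1.0
grasp_force: 0.0
```

```bash
cat > cap.py <<'E'
from h import *
f=grab('wrist');W=pts(f);img=f['img']
cv2.imwrite('pics/w2.png',img)
m=(W[...,2]>12)&(W[...,2]<75)&(np.hypot(W[...,0]-500,W[...,1]-200)<60)
print('table',np.nanmedian(W[(W[...,2]<10)&(W[...,2]>-10)][:,2]))
P=W[m];print(len(P),np.percentile(P[:,2],[5,50,98]),cv2.minAreaRect(P[:,:2].astype(np.float32)))
t=P[P[:,2]>np.percentile(P[:,2],98)-4];r1=cv2.minAreaRect(t[:,:2].astype(np.float32));print('topface',np.median(t[:,2]),r1)
d=P[:,:2]-P[:,:2].mean(0);w,v=np.linalg.eigh(d.T@d);print('axis deg',np.degrees(np.arctan2(v[1,1],v[0,1])))
E
python3 cap.py; python3 -c "
from h import *;s=r.sense();print(s['eef_pos'],s['tcp_rot'],s['qpos'])"
```

```text
table -1.1731902309526845
3131 [27.92846389 44.58194089 51.89373272] ((502.7413024902344, 196.5765838623047), (52.0096435546875, 66.14562225341797), 20.374372482299805)
topface 50.651596877137024 ((500.02264404296875, 203.0388641357422), (29.368732452392578, 44.228431701660156), 21.429481506347656)
axis deg 111.49419352754968
[497.00915858 213.18590473 404.69010877] [-3.14156896e+00  5.30638852e-05  1.93237719e+00] [ 4.02443709e-01  2.22445530e-01  1.81375615e+00 -5.82460674e-05
  1.10541682e+00  4.08889896e-02]
```

View pics/w2.png

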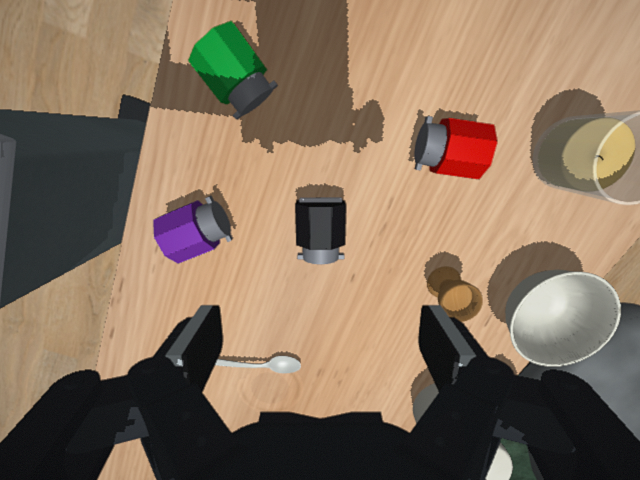

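Black cap at (320,230), centred between the jaws, with its axis along the tool's x. All three views agree. I'll descend and grip near the top end of the cap.

>>> apply_moves([
  {"claw": -1, "delta_pos": [0.14, -0.06, 5], "yaw": 0},
  {"claw": -1, "delta_pos": [0, 0, 5], "yaw": 0},
  {"claw": -1, "delta_pos": [0, 0, 5], "yaw": 0},
  {"claw": -1, "delta_pos": [0, 0, 4], "yaw": 0},
  {"claw": -1, "delta_pos": [0, 0, 2.4], "yaw": 0},
  {"claw": -1, "delta_pos": [0, 0, 0.9], "yaw": 0},
  {"claw": -1, "delta_pos": [0, 0, 0], "yaw": 0},
  {"claw": -0.5, "delta_pos": [0, 0, 0], "yaw": 0},
], grip_force=20)

```text
clock: 4.82
eef_pos: [496.3, 215.1, 182.8]
tcp_rot: [3.14, -0.0, 1.936]
contact_force: [0.0, -0.2, 0.7]
opening: 0.817
grasp_force: 0.0
```

>>> apply_moves([
  {"claw": 0, "delta_pos": [0, 0, 0], "yaw": 0},
  {"claw": 0, "delta_pos": [0, 0, 0], "yaw": 0},
  {"claw": 0, "delta_pos": [0, 0, 0], "yaw": 0},
  {"claw": 0, "delta_pos": [0, 0, 0], "yaw": 0},
], grip_force=20)

```text
clock: 5.32
eef_pos: [496.2, 215.1, 182.8]
tcp_rot: [3.14, -0.0, 1.937]
contact_force: [-2.2, -0.8, 7.1]
opening: 0.607
grasp_force: 21.4
```

>>> apply_moves([
  {"claw": 0, "delta_pos": [0, 0, -0.5], "yaw": 0},
  {"claw": 0, "delta_pos": [0, 0, -1.5], "yaw": 0},
  {"claw": 0, "delta_pos": [0, 0, -2], "yaw": 0},
  {"claw": 0, "delta_pos": [0, 0, -2], "yaw": 0},
  {"claw": 0, "delta_pos": [0, 0, 0], "yaw": 0},
  {"claw": 0, "delta_pos": [0, 0, 0], "yaw": 0},
  {"claw": 0, "delta_pos": [0, 0, 0], "yaw": 0},
])

```text
clock: 6.2
eef_pos: [495.4, 214.8, 241.0]
tcp_rot: [-3.14, 0.0, 1.937]
contact_force: [0.1, -0.3, -1.3]
opening: 0.606
grasp_force: 21.7
```

```bash
cat > look.py <<'E'
import sys
from h import *
f=grab('scene');g=grab('wrist')
a=f['img'];W=pts(f);T=tool();p=T[:3,3]-[0,0,155]
C=f['C'];q=C[:3,:3].T@(p-C[:3,3]);u=int(f['cx']+f['fx']*q[0]/-q[2]);v=int(f['cy']-f['fy']*q[1]/-q[2])
a=cv2.resize(a[max(v-60,0):v+60,u-60:u+60],(400,400),interpolation=cv2.INTER_CUBIC)
b=cv2.resize(g['img'][180:480,170:470],(400,400))
cv2.imwrite(f'pics/{sys.argv[1]}.png',np.hstack([a,b]));print(T[:3,3],u,v)
E
python3 look.py l1
```

```text
[495.52299886 214.79817612 241.00314079] 265 291
```

View pics/l1.png

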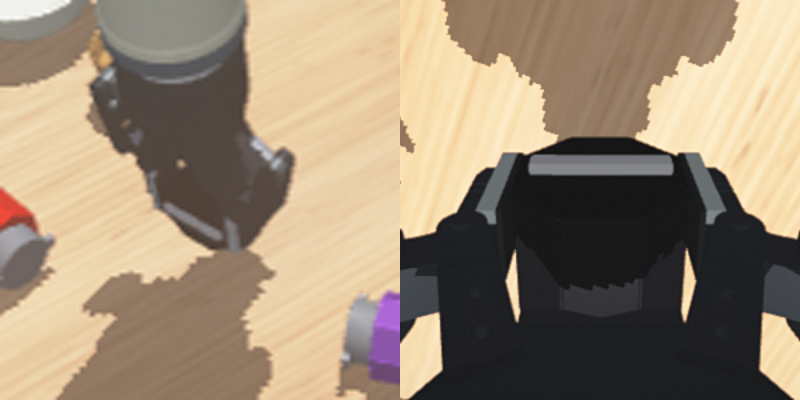

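The cap is held with its ridge towards the wrist camera. I'll measure its tilt by fitting a plane to the depth points.

```bash
cat > tilt.py <<'E'
from h import *
f=grab('wrist');T=tool();W=pts(f)
L=(W-T[:3,3])@T[:3,:3]   # tool coords
m=(abs(L[...,1])<17)&(L[...,0]>-45)&(L[...,0]<60)&(L[...,2]>105)&(L[...,2]<225)
P=L[m]
# profile in tool x-z
for z in range(110,222,4):
    k=P[abs(P[:,2]-z)<2]
    if len(k)>5: print(z,len(k),np.percentile(k[:,0],[5,50,95]).round(1))
print(T[:3,3])
E
python3 tilt.py
```

```text
130 1917 [-18.7  -4.8   7.8]
134 4160 [-19.4  -3.2   9.2]
138 1346 [-21.5   4.4   9.5]
142 551 [8.6 9.1 9.7]
146 498 [8.7 9.1 9.7]
150 458 [8.6 9.1 9.7]
154 1139 [ 8.8 10.8 13.3]
158 403 [12.6 13.1 13.5]
162 65 [12.7 13.  13.3]
170 234 [8.7 9.2 9.6]
174 278 [8.7 9.1 9.6]
178 250 [8.6 9.1 9.6]
182 166 [8.7 9.1 9.5]
186 7 [8.6 8.7 8.8]
[495.56651894 214.8414673  241.08324314]
```

No pivoting at 20 N. I'll lower until there is just room to hang, then ease the jaw width a little and watch.

>>> apply_moves([
  {"claw": 0, "delta_pos": [0, 0, 1.0], "yaw": 0},
  {"claw": 0, "delta_pos": [0, 0, 0.8], "yaw": 0},
  {"claw": -0.17, "delta_pos": [0, 0, 0], "yaw": 0},
  {"claw": -0.18, "delta_pos": [0, 0, 0], "yaw": 0},
  {"claw": -0.18, "delta_pos": [0, 0, 0], "yaw": 0},
])

```text
clock: 6.98
eef_pos: [495.9, 215.0, 223.9]
tcp_rot: [3.141, -0.0, 1.937]
contact_force: [-0.4, -1.1, -1.4]
opening: 0.605
grasp_force: 21.7
```

```bash
python3 tilt.py|sed -n 3,9p; python3 -c "
from h import *
s=r.sense();print(s['opening'],s['grasp_force'],s['contact_force'])"
```

```text
138 1356 [-21.4   5.    9.6]
142 531 [8.6 9.2 9.7]
146 500 [8.6 9.2 9.6]
150 440 [8.6 9.1 9.7]
154 1147 [ 8.8 10.8 13.2]
158 394 [12.6 13.1 13.6]
162 64 [12.5 13.  13.3]
0.6041997875831508 21.65048308088444 [ 0.45118225 -0.37922018 -1.68557823]
```

>>> apply_moves([
  {"claw": -0.2, "delta_pos": [0, 0, 0], "yaw": 0},
  {"claw": -0.2, "delta_pos": [0, 0, 0], "yaw": 0},
])

```text
clock: 7.28
eef_pos: [495.8, 214.9, 223.8]
tcp_rot: [3.141, 0.0, 1.937]
contact_force: [0.7, 0.2, -0.4]
opening: 0.607
grasp_force: 21.7
```

>>> apply_moves([
  {"claw": -0.206, "delta_pos": [0, 0, 0], "yaw": 0},
  {"claw": -0.206, "delta_pos": [0, 0, 0], "yaw": 0},
])

```text
clock: 7.52
eef_pos: [495.8, 214.9, 223.7]
tcp_rot: [-3.142, 0.0, 1.937]
contact_force: [-0.3, 0.8, -0.8]
opening: 0.61
grasp_force: 21.7
```

>>> apply_moves([
  {"claw": -0.212, "delta_pos": [0, 0, 0], "yaw": 0},
])

```text
clock: 7.65
eef_pos: [495.8, 214.9, 223.7]
tcp_rot: [3.142, 0.0, 1.937]
contact_force: [0.4, -0.3, -1.1]
opening: 0.606
grasp_force: 12.4
```

>>> apply_moves([
  {"claw": -0.216, "delta_pos": [0, 0, 0], "yaw": 0},
])

```text
clock: 7.78
eef_pos: [495.8, 214.9, 223.7]
tcp_rot: [-3.142, -0.0, 1.937]
contact_force: [0.0, 0.4, -1.4]
opening: 0.608
grasp_force: 4.5
```

The grip force can be controlled this way (4.5 N now). I'll check the tilt.

>>> apply_moves([
  {"claw": -0.216, "delta_pos": [0, 0, 0], "yaw": 0},
  {"claw": -0.216, "delta_pos": [0, 0, 0], "yaw": 0},
])

```text
clock: 8.02
eef_pos: [495.8, 214.9, 223.7]
tcp_rot: [3.142, -0.0, 1.937]
contact_force: [-0.1, 0.0, -1.4]
opening: 0.609
grasp_force: 4.5
```

```bash
python3 tilt.py; python3 -c "
from h import *
s=r.sense();print(s['opening'],s['grasp_force'],s['contact_force'])"
```

```text
130 2502 [-18.6  -4.8   8.2]
134 3638 [-19.5  -2.9   9.3]
138 1309 [-21.2   6.    9.5]
142 548 [8.7 9.2 9.7]
146 483 [8.6 9.2 9.7]
150 457 [8.6 9.2 9.8]
154 1148 [ 8.9 10.9 13.4]
158 376 [12.6 13.2 13.6]
162 73 [12.6 13.  13.3]
170 238 [8.8 9.3 9.7]
174 280 [8.7 9.2 9.6]
178 237 [8.8 9.2 9.6]
182 148 [8.7 9.1 9.5]
[495.75495607 214.91951341 223.67816308]
0.6107735458306802 4.534888466922666 [-0.2204299  -0.43917492 -1.80201499]
```

>>> apply_moves([
  {"claw": -0.217, "delta_pos": [0, 0, 0], "yaw": 0},
  {"claw": -0.217, "delta_pos": [0, 0, 0], "yaw": 0},
])

```text
clock: 8.32
eef_pos: [495.8, 214.9, 223.7]
tcp_rot: [-3.142, -0.0, 1.937]
contact_force: [-0.4, -0.3, -1.9]
opening: 0.607
grasp_force: 2.8
```

```bash
python3 tilt.py | grep -E "^(142|150|174|182) "
```

```text
142 546 [8.5 9.1 9.7]
150 451 [8.6 9.1 9.7]
174 288 [8.6 9.1 9.6]
182 152 [8.6 9.  9.5]
```

>>> apply_moves([
  {"claw": -0.2175, "delta_pos": [0, 0, 0], "yaw": 0},
])

```text
clock: 8.5
eef_pos: [495.8, 214.9, 223.7]
tcp_rot: [3.142, -0.0, 1.937]
contact_force: [-1.5, -0.5, -1.6]
opening: 0.61
grasp_force: 2.2
```

```bash
python3 tilt.py | grep -E "^(142|150|174|182) "
```

```text
142 1550 [-19.3  -2.1   0.2]
150 1873 [-29.7   4.4  10.3]
174 559 [18.8 20.4 22. ]
```

It is rotating.

```bash
python3 tilt.py; python3 -c "
from h import *
s=r.sense();print(s['opening'],s['grasp_force'],s['contact_force'])"
```

```text
138 19 [-14.8 -14.3 -13.5]
142 1278 [-15.2 -12.3  -9.4]
146 1606 [-10.2  -7.1  -3.8]
150 2453 [-4.1  0.6  8.6]
154 1011 [ 1.   8.7 10.7]
158 975 [ 9.2 11.1 13.8]
162 1360 [12.7 16.  19.3]
166 1230 [18.5 21.7 24.8]
170 399 [23.8 25.8 27.1]
[495.78847804 214.92208554 223.69746687]
0.6108908280672875 1.4745080153636536 [-0.5956173  -0.6694631  -0.95763081]
```

```bash
python3 tilt.py; python3 -c "
from h import *
s=r.sense();print(s['opening'],s['grasp_force'],s['contact_force'])"
```

```text
146 41 [-19.8 -18.8 -16.9]
150 2847 [-19.2 -12.1   5.6]
154 2632 [-8.8 -1.8  8.3]
158 2157 [ 7.8 12.6 18.4]
162 2084 [16.9 22.8 28.2]
166 69 [26.5 27.9 28.6]
170 17 [27.4 27.5 27.6]
174 29 [25.2 25.4 25.7]
178 17 [24.6 25.1 25.2]
186 40 [21.9 22.4 22.8]
194 31 [19.1 19.4 19.7]
198 9 [18.8 19.  19. ]
[495.76658082 214.90605597 223.66575793]
0.6100907160379065 0.9788471265665066 [ 0.43420924 -0.55773388 -1.92439722]
```

About 19° from upright, with the foot just above the table. I'll ease down and let it settle.

>>> apply_moves([
  {"claw": -0.2175, "delta_pos": [0, 0, 0.2], "yaw": 0},
  {"claw": -0.2175, "delta_pos": [0, 0, 0.2], "yaw": 0},
  {"claw": -0.2175, "delta_pos": [0, 0, 0.2], "yaw": 0},
])

```text
clock: 9.02
eef_pos: [495.7, 214.9, 217.5]
tcp_rot: [-3.141, 0.0, 1.937]
contact_force: [-0.7, -1.2, 1.1]
opening: 0.606
grasp_force: 0.6
```

```bash
python3 tilt.py; python3 -c "
from h import *
s=r.sense();print(s['opening'],s['grasp_force'],s['contact_force'])"
```

```text
150 199 [2.1 5.3 7.9]
154 2848 [-15.1   6.1  26.3]
158 5894 [-18.2  11.5  29. ]
162 255 [25.3 30.1 30.5]
166 239 [25.2 30.1 30.5]
170 214 [25.2 30.2 30.6]
174 194 [25.1 30.2 30.5]
178 184 [25.1 30.2 30.6]
182 177 [25.1 30.1 30.5]
186 166 [24.9 30.2 30.5]
190 150 [25.2 30.1 30.5]
194 146 [25.  30.2 30.5]
198 117 [25.4 30.2 30.5]
202 7 [29.9 30.  30.1]
218 3837 [26.2 42.8 58.1]
[495.63149411 214.85256172 217.2768725 ]
0.6133942046266264 0.4140472287761243 [ 0.18053822 -1.032055   -0.24873013]
```

The cap is standing upright, with its top at 62 mm. I'll let go fully and rise for a look.

>>> apply_moves([
  {"claw": -0.3, "delta_pos": [0, 0, 0], "yaw": 0},
  {"claw": -0.5, "delta_pos": [0, 0, 0], "yaw": 0},
  {"claw": -1, "delta_pos": [0, 0, 0], "yaw": 0},
  {"claw": -1, "delta_pos": [0, 0, 0], "yaw": 0},
  {"claw": -1, "delta_pos": [0, 0, -2], "yaw": 0},
  {"claw": -1, "delta_pos": [0, 0, -4], "yaw": 0},
  {"claw": -1, "delta_pos": [0, 0, -4], "yaw": 0},
  {"claw": -1, "delta_pos": [0, 0, 0], "yaw": 0},
])

```text
clock: 10.07
eef_pos: [496.8, 215.4, 320.7]
tcp_rot: [3.136, -0.0, 1.937]
contact_force: [0.0, -0.5, 0.0]
opening: 0.999
grasp_force: 0.0
```

>>> apply_moves([
  {"claw": -1, "delta_pos": [0, 0, 0], "yaw": 0},
  {"claw": -1, "delta_pos": [0, 0, 0], "yaw": 0},
])

```text
clock: 10.32
eef_pos: [495.3, 214.7, 316.4]
tcp_rot: [-3.139, 0.0, 1.937]
contact_force: [0.3, 0.2, -0.3]
opening: 1.003
grasp_force: 0.0
```

```bash
python3 - <<'E'
from h import *
f=grab('wrist');T=tool();W=pts(f);P=W[(W[...,2]>40)&(W[...,2]<80)&(np.hypot(W[...,0]-495,W[...,1]-218)<60)]
print(T[:3,3],r.sense()['tcp_rot'],r.sense()['qpos'])
t=P[(P[:,2]>np.median(P[:,2])-4)];z=np.median(t[:,2]);print('z',z,np.percentile(t[:,2],99))
f_=t[abs(t[:,2]-z)<2.5];print(cv2.minAreaRect(t[:,:2].astype(np.float32)),cv2.minEnclosingCircle(t[:,:2].astype(np.float32)))
k=P[(P[:,2]>z+2.5)&(P[:,2]<z+8)];print('ridge',len(k),np.median(k[:,2]),cv2.minAreaRect(k[:,:2].astype(np.float32)))
d=k[:,:2]-k[:,:2].mean(0);w,v=np.linalg.eigh(d.T@d);print('ridge deg',np.degrees(np.arctan2(v[1,1],v[0,1])))
cv2.imwrite('pics/w3.png',f['img'])
g=grab('top');Wt=pts(g);m=(Wt[...,2]>52)&(Wt[...,2]<80)&(np.hypot(Wt[...,0]-495,Wt[...,1]-218)<50);print(m.sum(),np.nanmean(Wt[m],0))
E
```

```text
[495.35780618 214.75858182 316.46385094] [-3.13941791e+00  7.30083858e-05  1.93681332e+00] [4.06300935e-01 3.27278521e-01 1.89482459e+00 1.83709235e-05
 9.21665459e-01 4.02729051e-02]
z 60.942152572872985 65.66699018561947
((493.572509765625, 218.75686645507812), (52.048439025878906, 52.30908203125), 65.76151275634766) ((493.23077392578125, 218.61849975585938), 27.926212310791016)
ridge 628 64.76780580002341 ((493.3340148925781, 218.88003540039062), (43.085750579833984, 7.3113017082214355), 21.028074264526367)
ridge deg -159.0085108317787
47 [500.38295793 194.26528218  60.07834569]
```

View pics/w3.png

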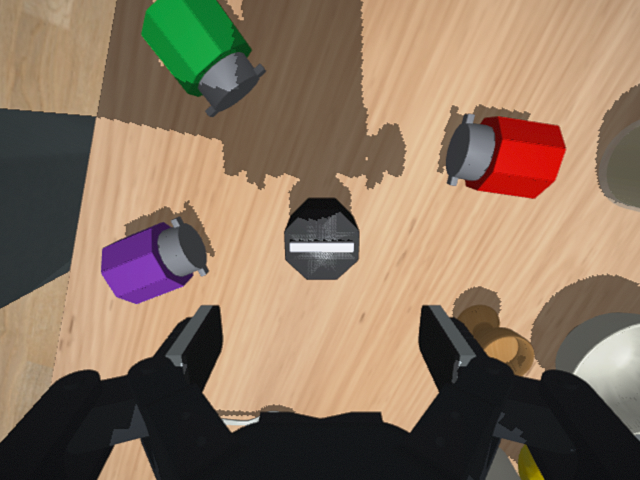

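The cap stands upright at (493.3,218.8), its ridge at 21°, at image (321,245). I'll take it from above.

>>> apply_moves([
  {"claw": -1, "delta_pos": [0.45, -0.04, 3], "yaw": 0},
  {"claw": -1, "delta_pos": [0, 0, 4], "yaw": 0},
  {"claw": -1, "delta_pos": [0, 0, 3], "yaw": 0},
  {"claw": -1, "delta_pos": [0, 0, 1.6], "yaw": 0},
  {"claw": -1, "delta_pos": [0, 0, 0], "yaw": 0},
  {"claw": -0.5, "delta_pos": [0, 0, 0], "yaw": 0},
  {"claw": -0.2, "delta_pos": [0, 0, 0], "yaw": 0},
  {"claw": 0, "delta_pos": [0, 0, 0], "yaw": 0},
], grip_force=60)

```text
clock: 11.42
eef_pos: [494.3, 219.2, 203.0]
tcp_rot: [3.14, -0.0, 1.937]
contact_force: [-0.5, -0.4, 5.6]
opening: 0.596
grasp_force: 63.0
```

>>> apply_moves([
  {"claw": 0, "delta_pos": [0, 0, 0], "yaw": 0},
  {"claw": 0, "delta_pos": [0, 0, 0], "yaw": 0},
  {"claw": 0, "delta_pos": [0, 0, 0], "yaw": 0},
])

```text
clock: 11.8
eef_pos: [494.3, 219.2, 203.0]
tcp_rot: [3.139, -0.0, 1.937]
contact_force: [-1.1, 0.2, 5.7]
opening: 0.602
grasp_force: 63.0
```

>>> apply_moves([
  {"claw": 0, "delta_pos": [0, 0, -2], "yaw": -0.1},
  {"claw": 0, "delta_pos": [0, 0, -4], "yaw": -0.17},
  {"claw": 0, "delta_pos": [0, 0, -5], "yaw": -0.17},
  {"claw": 0, "delta_pos": [0, 0, -4], "yaw": -0.17},
  {"claw": 0, "delta_pos": [0, 0, 0], "yaw": -0.17},
  {"claw": 0, "delta_pos": [0, 0, 0], "yaw": 0},
  {"claw": 0, "delta_pos": [0, 0, 0], "yaw": 0},
])

```text
clock: 12.68
eef_pos: [493.5, 218.8, 351.4]
tcp_rot: [-3.141, -0.0, 2.713]
contact_force: [-0.6, -0.5, -1.5]
opening: 0.599
grasp_force: 62.8
```

```bash
python3 tilt.py|head -14; python3 - <<'E'
from h import *
s=r.sense();print(s['eef_pos'],s['tcp_rot'],s['qpos'])
T=tool();D=np.array([485.5,-245.3,0])-T[:3,3];print(T[:3,:3].T@D)
E
```

```text
138 1704 [-2.5  1.3  4.1]
142 8617 [-21.8   7.   24.5]
146 397 [21.2 26.1 26.6]
150 345 [21.1 26.1 26.6]
154 319 [21.  26.1 26.6]
158 302 [21.  26.1 26.5]
162 268 [21.  26.1 26.6]
166 247 [21.  26.1 26.6]
170 230 [21.3 26.1 26.5]
174 218 [20.9 26.1 26.6]
178 203 [20.9 26.1 26.6]
182 183 [21.2 26.1 26.6]
186 46 [21.1 26.  26.3]
[493.52904942 218.8593595  351.22176452]
[493.52904942 218.8593595  351.22176452] [-3.14082661e+00 -6.79317980e-04  2.71372002e+00] [ 4.14622730e-01  2.81980211e-01  1.86703630e+00 -3.46355853e-06
  9.93600007e-01 -7.28299332e-01]
[-185.52981472 -425.37810161  351.42177372]
```

>>> apply_moves([
  {"claw": 0, "delta_pos": [-2.32, -5.32, 0], "yaw": 0},
  {"claw": 0, "delta_pos": [-2.32, -5.32, 0], "yaw": 0},
  {"claw": 0, "delta_pos": [-2.32, -5.32, 0], "yaw": 0},
  {"claw": 0, "delta_pos": [-2.32, -5.32, 0], "yaw": 0},
  {"claw": 0, "delta_pos": [-2.32, -5.32, 0], "yaw": 0},
  {"claw": 0, "delta_pos": [-2.32, -5.32, 0], "yaw": 0},
  {"claw": 0, "delta_pos": [-2.32, -5.32, 0], "yaw": 0},
  {"claw": 0, "delta_pos": [-2.32, -5.32, 0], "yaw": 0},
])

```text
clock: 13.72
eef_pos: [487.1, -247.2, 351.2]
tcp_rot: [3.141, -0.001, 2.714]
contact_force: [0.6, -0.5, -1.5]
opening: 0.6
grasp_force: 63.1
```

>>> apply_moves([
  {"claw": 0, "delta_pos": [0, 0, 0], "yaw": 0},
  {"claw": 0, "delta_pos": [0, 0, 0], "yaw": 0},
  {"claw": 0, "delta_pos": [0, 0, 0], "yaw": 0},
  {"claw": 0, "delta_pos": [0, 0, 0], "yaw": 0},
])

```text
clock: 14.22
eef_pos: [487.6, -244.2, 351.7]
tcp_rot: [3.141, -0.0, 2.718]
contact_force: [0.4, 1.1, -0.3]
opening: 0.601
grasp_force: 63.2
```

```bash
python3 - <<'E'
from h import *
from scipy.optimize import least_squares
s=r.sense();print(s['eef_pos'],s['tcp_rot'],s['qpos'])
for n in('wrist','top'):
    f=grab(n);T=tool();W=pts(f)
    P=W[(W[...,2]>98)&(W[...,2]<112)&(np.hypot(W[...,0]-486,W[...,1]+245)<43)]
    if n=='wrist':cv2.imwrite('pics/w4.png',f['img'])
    if len(P)>200:
        h=cv2.convexHull(P[:,:2].astype(np.float32))[:,0]
        print(n,len(P),np.median(P[:,2]),P.min(0),P.max(0))
        print(least_squares(lambda p:np.hypot(h[:,0]-p[0],h[:,1]-p[1])-37.5,[486,-245],loss='soft_l1').x)
# refine from first wrist view: all slot edges/plate
W=np.load('w1.npz')['W'].reshape(-1,3);W=W[(W[:,2]>95)&(W[:,2]<110)&(np.hypot(W[:,0]-486,W[:,1]+245)<45)]
h=cv2.convexHull(W[W[:,2]>101][:,:2].astype(np.float32))[:,0]
for R0 in(37,37.5,38): print(R0,least_squares(lambda p:np.hypot(h[:,0]-p[0],h[:,1]-p[1])-R0,[486,-245],loss='soft_l1').x)
E
```

```text
[ 487.64988257 -244.23642839  351.67119591] [ 3.14149929e+00 -2.22146499e-04  2.71801578e+00] [-4.67098699e-01  2.89358432e-01  1.85539651e+00  9.95441894e-05
  9.97063714e-01 -1.61437219e+00]
wrist 3881 103.40329772767888 [ 448.86350647 -280.63061758   98.01456366] [ 511.24151757 -209.10238574  105.95450893]
[ 486.64393814 -245.35099316]
top 417 103.61697314541107 [ 450.78818267 -269.82842222   98.05877624] [ 516.87799169 -208.38858204  111.57359552]
[ 488.33843647 -245.19850025]
37 [ 485.21611425 -245.528042  ]
37.5 [ 484.93821396 -245.61557277]
38 [ 484.49197386 -245.73464815]
```

```bash
cat > fit.py <<'E'
from h import *
from scipy.optimize import minimize
def fit(P,c0=(486,-245.3,np.radians(65.6))):
    P=P[np.hypot(P[:,0]-c0[0],P[:,1]-c0[1])<42]
    top=P[(P[:,2]>101.3)&(P[:,2]<108)][:,:2]
    def sd(p,r1=33,ro=38):
        q=top-p[:2];r_=np.hypot(*q.T);s=abs(-np.sin(p[2])*q[:,0]+np.cos(p[2])*q[:,1])
        return np.minimum(r_-21.5, np.where(r_<r1,s-6.25,9)),r_-ro   # >0 allowed
    def cost(p):
        d,o=sd(p); g=lambda d:np.tanh(d/0.7)*(abs(d)<4)
        return -(g(d).sum()) + 0.5*np.maximum(o,0).sum()
    best=min((minimize(cost,[c0[0]+a,c0[1]+b,c0[2]+t],method='Nelder-Mead',options=dict(initial_simplex=None,xatol=.01,fatol=.1)) for a in(-2,0,2) for b in(-2,0,2) for t in(-.08,0,.08)),key=lambda m:m.fun)
    return best.x[:2].round(2),np.degrees(best.x[2]).round(2),round(best.fun),len(top)
E
python3 - <<'E'
from fit import *
W=np.load('w1.npz')['W'].reshape(-1,3);W=W[~np.isnan(W[:,0])];print('w1',fit(W))
W=np.load('top0.npz')['W'].reshape(-1,3);W=W[~np.isnan(W[:,0])];print('top0',fit(W))
E
```

```text
w1 (array([ 485.56, -245.36]), np.float64(65.37), -788, 3218)
top0 (array([ 487.42, -245.87]), np.float64(64.69), -144, 694)
```

>>> apply_moves([
  {"claw": 0, "delta_pos": [0.11, -0.18, 1.5], "yaw": 0},
  {"claw": 0, "delta_pos": [0, 0, 1.5], "yaw": 0},
  {"claw": 0, "delta_pos": [0, 0, 0.8], "yaw": 0},
  {"claw": 0, "delta_pos": [0, 0, 0], "yaw": 0},
  {"claw": 0, "delta_pos": [0, 0, 0], "yaw": 0},
  {"claw": 0, "delta_pos": [0, 0, 0], "yaw": 0},
  {"claw": 0, "delta_pos": [0, 0, 0], "yaw": 0},
])

```text
clock: 15.2
eef_pos: [485.9, -246.5, 314.0]
tcp_rot: [-3.142, 0.001, 2.717]
contact_force: [-0.9, 0.8, -0.2]
opening: 0.601
grasp_force: 63.2
```

```bash
python3 - <<'E'
from h import *
s=r.sense();print(s['eef_pos'],s['tcp_rot'],s['contact_force'])
D=np.array([485.8,-245.4,0])-s['eef_pos'];print((tool()[:3,:3].T@D)[:2])
E
```

```text
[ 485.85239532 -246.54972775  314.0489751 ] [-3.14156623e+00  6.92145738e-04  2.71676087e+00] [-0.8909629   0.77596252 -0.21355518]
[0.73898576 1.03422797]
```

>>> apply_moves([
  {"claw": 0, "delta_pos": [0.06, 0.1, 0.3], "yaw": 0},
  {"claw": 0, "delta_pos": [0, 0, 0.2], "yaw": 0},
  {"claw": 0, "delta_pos": [0, 0, 0], "yaw": 0},
  {"claw": 0, "delta_pos": [0, 0, 0], "yaw": 0},
  {"claw": 0, "delta_pos": [0, 0, 0], "yaw": 0},
])

```text
clock: 15.82
eef_pos: [485.7, -245.3, 308.7]
tcp_rot: [-3.142, 0.0, 2.717]
contact_force: [-0.1, 0.3, -1.9]
opening: 0.599
grasp_force: 63.2
```

>>> apply_moves([
  {"claw": 0, "delta_pos": [0, 0, 0.2], "yaw": 0},
  {"claw": 0, "delta_pos": [0, 0, 0.1], "yaw": 0},
  {"claw": 0, "delta_pos": [0, 0, 0], "yaw": 0},
  {"claw": 0, "delta_pos": [0, 0, 0], "yaw": 0},
])

```text
clock: 16.32
eef_pos: [485.6, -245.3, 305.7]
tcp_rot: [3.142, -0.0, 2.717]
contact_force: [0.1, -0.2, -1.4]
opening: 0.597
grasp_force: 63.2
```

Already 3 mm into the slots with no contact force. I'll press on.

>>> apply_moves([
  {"claw": 0, "delta_pos": [0, 0, 0.3], "yaw": 0},
  {"claw": 0, "delta_pos": [0, 0, 0.3], "yaw": 0},
  {"claw": 0, "delta_pos": [0, 0, 0], "yaw": 0},
])

```text
clock: 16.7
eef_pos: [485.8, -245.4, 299.7]
tcp_rot: [3.142, 0.0, 2.717]
contact_force: [-0.2, -0.3, 2.0]
opening: 0.597
grasp_force: 63.6
```

>>> apply_moves([
  {"claw": 0, "delta_pos": [0, 0, 0.3], "yaw": 0},
  {"claw": 0, "delta_pos": [0, 0, 0.3], "yaw": 0},
  {"claw": 0, "delta_pos": [0, 0, 0], "yaw": 0},
  {"claw": 0, "delta_pos": [0, 0, 0], "yaw": 0},
])

```text
clock: 17.2
eef_pos: [485.8, -245.4, 294.0]
tcp_rot: [-3.142, 0.001, 2.717]
contact_force: [-1.1, 0.6, 6.8]
opening: 0.602
grasp_force: 64.0
```

>>> apply_moves([
  {"claw": 0, "delta_pos": [0, 0, 0.1], "yaw": 0},
  {"claw": 0, "delta_pos": [0, 0, 0], "yaw": 0.08},
  {"claw": 0, "delta_pos": [0, 0, 0], "yaw": 0.12},
  {"claw": 0, "delta_pos": [0, 0, 0], "yaw": 0.1},
  {"claw": 0, "delta_pos": [0, 0, 0], "yaw": 0},
])

```text
clock: 17.82
eef_pos: [485.9, -245.5, 293.1]
tcp_rot: [3.141, 0.001, 2.415]
contact_force: [-0.8, -0.3, 6.9]
opening: 0.6
grasp_force: 64.2
```

```bash
python3 -c "
from h import *
s=r.sense();print(s['wrist_torque'],s['contact_force'],s['eef_pos'],s['tcp_rot'],s['qpos'])"; python3 tilt.py|head -12
```

```text
[ 0.01287869  0.04071507 -0.05333157] [-0.79600163 -0.2629334   6.8792033 ] [ 485.91733308 -245.46809555  293.14849543] [3.14126863e+00 1.17456848e-03 2.41534855e+00] [-4.70530955e-01  3.65025822e-01  1.90296026e+00  2.14148433e-05
  8.72388235e-01 -1.31509713e+00]
138 1669 [-2.7  1.   3.8]
142 8631 [-22.    6.7  24.3]
146 397 [20.7 25.9 26.4]
150 351 [20.9 25.9 26.4]
154 332 [20.9 25.9 26.4]
158 295 [20.8 25.9 26.4]
162 267 [20.8 25.9 26.4]
166 267 [20.9 26.  26.4]
170 229 [20.9 25.9 26.4]
174 219 [20.8 26.  26.4]
178 198 [20.9 26.  26.4]
182 185 [21.  26.  26.4]
```

>>> apply_moves([
  {"claw": 0, "delta_pos": [0, 0, 0], "yaw": 0.13},
  {"claw": 0, "delta_pos": [0, 0, 0], "yaw": 0.13},
  {"claw": 0, "delta_pos": [0, 0, 0], "yaw": 0.13},
  {"claw": 0, "delta_pos": [0, 0, 0], "yaw": 0.13},
  {"claw": 0, "delta_pos": [0, 0, 0], "yaw": 0.13},
  {"claw": 0, "delta_pos": [0, 0, 0], "yaw": 0.13},
  {"claw": 0, "delta_pos": [0, 0, 0], "yaw": 0.13},
  {"claw": 0, "delta_pos": [0, 0, 0], "yaw": 0.13},
])

```text
clock: 18.88
eef_pos: [486.0, -245.5, 293.2]
tcp_rot: [3.14, 0.0, 1.373]
contact_force: [-0.7, -0.4, 7.7]
opening: 0.599
grasp_force: 64.3
```

>>> apply_moves([
  {"claw": 0, "delta_pos": [0, 0, 0], "yaw": 0.05},
  {"claw": 0, "delta_pos": [0, 0, 0], "yaw": 0.02},
  {"claw": 0, "delta_pos": [0, 0, 0], "yaw": 0},
  {"claw": 0, "delta_pos": [0, 0, 0], "yaw": 0},
])

```text
clock: 19.38
eef_pos: [486.0, -245.5, 293.2]
tcp_rot: [3.14, 0.0, 1.307]
contact_force: [-0.2, -0.8, 6.5]
opening: 0.6
grasp_force: 64.4
```

```bash
python3 -c "
from h import *
s=r.sense();print(s['wrist_torque'],s['contact_force'],s['eef_pos'],s['tcp_rot'],s['qpos'])"; python3 tilt.py|head -6
```

```text
[-0.03313236  0.00539642 -0.01918937] [-0.18033738 -0.75590545  6.5272769 ] [ 485.97228339 -245.52739491  293.16717014] [3.14019580e+00 3.05376989e-04 1.30671599e+00] [-4.70573291e-01  3.65052957e-01  1.90286245e+00 -1.63162497e-05
  8.72247459e-01 -2.06482687e-01]
138 1681 [-3.4  0.3  3.1]
142 8631 [-22.7   6.   23.6]
146 387 [20.1 25.2 25.7]
150 368 [20.3 25.2 25.7]
154 307 [20.  25.2 25.7]
158 299 [20.6 25.2 25.7]
```

Turned 80.8°. I'll ease up so the lugs rise into the notches.

>>> apply_moves([
  {"claw": 0, "delta_pos": [0, 0, -0.2], "yaw": 0},
  {"claw": 0, "delta_pos": [0, 0, -0.2], "yaw": 0},
  {"claw": 0, "delta_pos": [0, 0, 0], "yaw": 0},
  {"claw": 0, "delta_pos": [0, 0, 0], "yaw": 0},
])

```text
clock: 19.92
eef_pos: [486.0, -245.5, 296.9]
tcp_rot: [3.14, 0.0, 1.307]
contact_force: [2.0, -1.2, 4.6]
opening: 0.597
grasp_force: 64.0
```

>>> apply_moves([
  {"claw": 0, "delta_pos": [0, 0, -0.15], "yaw": 0},
  {"claw": 0, "delta_pos": [0, 0, 0], "yaw": 0},
  {"claw": 0, "delta_pos": [0, 0, 0], "yaw": 0},
])

```text
clock: 20.3
eef_pos: [485.9, -245.5, 297.7]
tcp_rot: [3.141, 0.0, 1.307]
contact_force: [5.2, -3.0, -4.7]
opening: 0.597
grasp_force: 66.1
```

The foot is 10.8 mm below the collar top, which puts the lugs in the notches (10.5 mm when locked). I'll release.

>>> apply_moves([
  {"claw": 0, "delta_pos": [0, 0, 0.08], "yaw": 0},
  {"claw": -0.15, "delta_pos": [0, 0, 0], "yaw": 0},
  {"claw": -0.4, "delta_pos": [0, 0, 0], "yaw": 0},
  {"claw": -1, "delta_pos": [0, 0, 0], "yaw": 0},
  {"claw": -1, "delta_pos": [0, 0, 0], "yaw": 0},
  {"claw": -1, "delta_pos": [0, 0, -3], "yaw": 0},
  {"claw": -1, "delta_pos": [0, 0, -5], "yaw": 0},
  {"claw": -1, "delta_pos": [0, 0, -5], "yaw": 0},
])

```text
clock: 21.3
eef_pos: [485.3, -245.1, 428.4]
tcp_rot: [-3.14, -0.0, 1.307]
contact_force: [0.9, 0.2, 0.6]
opening: 1.001
grasp_force: 0.0
```

>>> apply_moves([
  {"claw": -1, "delta_pos": [0, 0, 0], "yaw": 0},
  {"claw": -1, "delta_pos": [0, 0, 0], "yaw": 0},
  {"claw": -1, "delta_pos": [0, 0, 0], "yaw": 0},
])

```text
clock: 21.68
eef_pos: [485.2, -245.1, 425.9]
tcp_rot: [-3.139, -0.001, 1.307]
contact_force: [-0.0, -0.1, 0.1]
opening: 0.999
grasp_force: 0.0
```

```bash
python3 - <<'E'
from h import *
f=grab('wrist');W=pts(f);W=W[np.hypot(W[...,0]-486,W[...,1]+245)<45]
t=W[(W[:,2]>150)&(W[:,2]<170)];z=np.median(t[:,2]);print('top',z,'collar',np.median(W[(W[:,2]>99)&(W[:,2]<109)][:,2]))
k=t[t[:,2]>z+2.5];d=k[:,:2]-k[:,:2].mean(0);w,v=np.linalg.eigh(d.T@d);print('ridge z',np.median(k[:,2]),k.mean(0),'deg',np.degrees(np.arctan2(v[1,1],v[0,1])))
q=t[abs(t[:,2]-z)<2];A=np.c_[q[:,:2]-q[:,:2].mean(0),np.ones(len(q))];print('slope deg',np.degrees(np.linalg.lstsq(A,q[:,2],rcond=None)[0][:2]),cv2.minAreaRect(t[:,:2].astype(np.float32)))
s=r.sense();print(s['eef_pos'],s['contact_force'])
f=grab('top');cv2.imwrite('pics/top9.png',f['img'])
E
```

```text
top 155.46315035286955 collar 103.7621259209048
ridge z 159.3128817469672 [ 485.73000608 -245.72148392  159.2819767 ] deg 164.4973678603201
slope deg [-0.06436096 -0.05861678] ((485.4974060058594, -246.0284881591797), (52.53864669799805, 51.6938591003418), 75.63040924072266)
[ 485.2424817  -245.14712443  425.89574194] [ 0.20889797  0.65004094 -0.31247129]
```

View pics/top9.png

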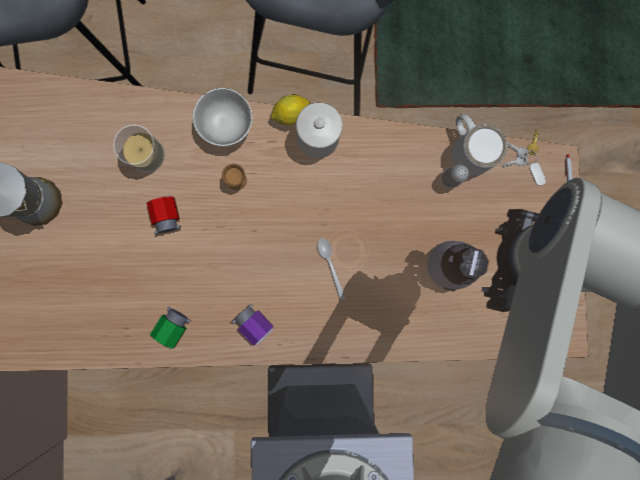

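The cap's top is 51.7 mm above the collar, so its foot is 10.3 mm below it, which is the locked depth. It is level with its ridge at −15.5°, and the top view shows the salt shaker, egg cup and teaspoon where they were.

```bash
python3 -c "
from rig import r;print(r.sign_off())"
```

```text
the job is handed in; nothing more can be done
None
```

The cap was stood upright and let go, then taken from above and locked home in the grinder, staying put after release; the salt shaker, egg cup and teaspoon were not moved, and the job was handed in at about 22 s.

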